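Snap the cleaned control knob back onto the hob

TASK

The hob's white control knob has been washed and lies by the sink: fit it back on the bare spindle of the hotplate, with the red pointer towards the hotplate. The flat tang of the spindle was left turned a little to one side, so rest the knob on it and feel for the angle at which it drops over the tang, then press until it clicks and is fully home. Finish still gripping the knob and keeping it pushed firmly down on its seat (about 10 to 20 N), without having rammed it and without disturbing the other things on the worktop.

Things in the scene. Friction and masses are not known exactly. Their poses are not given: they have to be found in the camera images.
- knob: White control knob, loose, about 45 g, right way up on the worktop. Origin: centre of its underside; z up its axis, x towards the pointer end. Hollow skirt 46 mm across, flat top 21 mm above the underside; on it a grip bar along x, 40 mm long, 14 mm wide, top at 38 mm. Grip across the bar (along y), above the skirt top; fingertips may push on the skirt top beside the bar.
- knob_slot (a point): On the knob's axis, 17 mm above its underside: the web inside the hollow skirt, with a through slot 16.5 mm long (along the knob's x) by 7.4 mm wide for the tang. The skirt's mouth has a rounded lip, 29.6 mm clear. The slot fits the tang either way round, but the pointer must look towards the hotplate.
- pointer (a point): Outer end of the red pointer line on the knob: 18 mm from its axis along its x, 38 mm above its underside.
- hob: Portable hotplate, fixed, 230 mm (its x) by 210 mm (its y), steel deck 62 mm above the worktop. Origin: centre of its underside; x points from the control strip (the robot's side) to the round black plate, 140 mm across, y to its left, z up. On the strip, 100 mm apart: left a knob like the loose one, already fitted, its top 101 mm up; right the bare spindle.
- spindle_seat (a point): On the spindle's axis, 63.5 mm above the worktop, 1.5 mm above the deck: here the centre of the knob's underside lies when the knob is fully home. Axes as the hob's.
- bush: Fixed grey bush round the spindle, 27.6 mm across, standing on the hob's deck. Origin: on its axis at deck height. Its bevelled top, 17 mm above the seat, stops the knob's web hard when home. Four sprung nibs in its side catch the knob's lip when its underside is 9.3 mm above the seat; about 10 N then pushes it over them, the force drops and it clicks home.
- tang_top (a point): On the spindle's axis, 30.3 mm above the seat: top of the brass tang, 14 mm long, 5 mm thick, its top edges bevelled 1 mm. Axes as the hob's, NOT the tang's: the tang lies along the hob's x give or take up to 0.6 rad, unknown, and turns against 0.04 N m of friction. Until knob and tang agree within 0.15 to 0.25 rad the knob stops with its underside 13.3 mm above the seat; then it drops to 9.3 mm.
- mustard_jar: Bystander, loose: mustard jar with a red lid, 66 mm in diameter, 100 mm high, right of the hob. Origin: centre of its underside. Leave it alone.
- salt_shaker: Bystander, loose: grey salt shaker, 44 mm in diameter, 90 mm high, in front of the hob to its right. Origin: centre of its underside. Leave it alone.
- scrub_pads: Bystander, loose: flat green pack of scrub pads, 49 x 100 x 18 mm, lying left of the knob. Origin: centre of its underside. Leave it alone.

How it is judged:
By the outcome, as a careful person would: the job done as asked, in the order asked, and still so for the second after the job is handed in, while the arm keeps its last pose, push and grip.
It also fails if it takes over 48 s, if anything falls off the work surface, if the arm or the gripper's body presses on something with over 40 N, if the wrist force passes 120 N, or if a joint passes its speed limit or range.

ROBOT

A 6-joint arm with a two-finger parallel gripper is mounted at the origin on a cart in front of the work surface, level with it; the furniture and walls round the work are solid. World frame = base frame: x ahead of the robot, y to its left, z up, the work surface at z = 0. Lengths are in m, angles in rad, forces in N, time in s.
With the tool pointing down it reaches from about 0.3 to 0.85 m from the base axis. Payload 4.2 kg.
Tool frame: the origin (TCP) lies between the finger pads; the fingertips stand 25 mm ahead of it and the grasp point (between the pads) lies 6 mm ahead of it; z points along the fingers, y is the line along which they close (so a half turn about z gives the same grasp; the last joint's range is limited). The gripper opens to 91 mm and grips with 3 to 60 N. Pads are 32 mm wide; open, the fingers measure 118 mm over their backs; the gripper's body (76 mm by 178 mm) begins 60 mm behind the grasp point.
Start: joints at [1.143, 0.32, 1.565, -0, 1.257, -0.02], TCP at [0.228, 0.528, 0.239] pointing down, gripper open.
Joint ranges: [-3.11, 3.11], [-0.84, 2.01], [0.21, 2.61], [-1.34, 4.49], [0.05, 2.63], [-2.56, 2.56]. Speed limits (rad/s): [2.57, 2.57, 3.14, 3.14, 3.14, 3.14].

INTERFACE

Orientations are given as a unit quaternion [w, x, y, z].
In Python, from rig import arm gives the robot as it stands. The module is installed in compiled form; this text tells all that it offers.
- The arm moves only by the tool send_rows, never from a script. Its argument "motion" is a list of rows, each an object of numbers: "claw": the finger opening in m, from 0 to 0.0912; "dx", "dy", "dz": the shift along the tool's x, y, z in m; "yaw": the turn about the tool's z in degrees. A call has 1 to 5 rows; each row shifts and turns the commanded pose from where the row before left it, along the tool's axes as they then stand; what a row does not reach is not made up. A row lasts 1/8 s, in which the tool goes at most 62.5 mm and 10.7 degrees, less where a joint would pass 70% of its speed; a pose out of reach is approached as far as the arm can. A call is refused whole if a number of a shift passes 0.0625 or a number of a turn 10.7, either way. A call with a gripper value outside its range is refused whole. The fingers move at their own pace and stop on an object; "squeeze" is the grip in N (left out, the last holds). Time passes only in rows, so rows that do not move let the fingers close. It gives the time, the measured TCP pose, the force, the opening and the grip force at its end, in the units of the state.
- arm.observe(): the state, without advancing time (a new reading comes with each control period).
- arm.read_camera(name): name is "scene" or "top"; returns a dict with "image" (400x640x3 uint8, red, green, blue), "mtx" (3x3 intrinsics, pixels), "xyz" and "attitude" of the camera in the world. Camera axes: x right, y up, looking along -z (the intrinsics and any distortion apply to the point x, -y, -z); pixel columns grow to the right and rows downward; lengths in m; the calibration is good to about 2 mm. A picture is of the moment at which its call begins. There is no depth.
- arm.job_done(): hands the job in; it is judged then, once.
Trained networks look in the newest picture that a camera, given by its name, has taken for a name from the list of things; names that differ only in an ending like _2 or _b are one class to them, and where a whole thing is asked for, a point or a joint stands for the part that bears it (a point fixed in the world has none). Each returns a list of dicts, best first, with "confidence" (0 to 1); they miss things now and then, are a little off and sometimes report something else, mostly with a low value. They report only what shows in the picture. A call takes as long as a camera call.
- arm.look_for(target, camera): "point" ([x, y, z] in m, in the coordinates of the camera as it stood for that picture, good to about 4 mm: the middle of the surface that is visible of it).
- arm.tip_of(target, camera): "point" ([x, y, z] in m, in the coordinates of the camera as it stood for that picture, good to about 4 mm: a listed point, or the origin of a listed thing).
The state is a dict: "time": time; "joints": joint angles; "dq": joint speeds; "tau": joint torques, N m; "position": TCP position; "orientation": TCP orientation; "force": force on the tool from outside, world axes, zero at the start; "wrist_torque": the same for the moment, N m; "finger_gap": finger opening in m; "gripper_force": force on a finger pad.
Only numpy, scipy, OpenCV 4.12 (cv2) and the standard library are available. Lean on these libraries where they do the work, as an engineer would, in place of code of your own. Each camera call takes 0.05 s, during which the arm holds its last target. There are 200 camera calls.

## Working session

There is one attempt and no reset: what is moved stays moved. The work goes in short steps, Python scripts to look and compute and a tool call to move; the robot and the scene stay as the last step left them, time stands still between calls to the robot, and variables do not carry over. Pictures are saved under pics/ and viewed, at most 10 in all, crops included, and the job is handed in when it is done.

Besides the shell and the picture viewer there is one more tool, called after "Emit:" as a command line: name --argument value ..., lists and objects as JSON in quotes. send_rows: Moves the arm, as the interface text tells. Its arguments: {"type":"object","properties":{"motion":{"type":"array","items":{"type":"object","properties":{"claw":{"type":"number"},"dx":{"type":"number"},"dy":{"type":"number"},"dz":{"type":"number"},"yaw":{"type":"number"}}}},"squeeze":{"type":"number"}},"required":["motion"]}

```bash
mkdir -p pics; cat > h.py <<'E'
import numpy as np,cv2
from rig import arm
from scipy.spatial.transform import Rotation as R
def rot(q): return R.from_quat([q[1],q[2],q[3],q[0]]).as_matrix()
def cam(n,save=None):
    c=arm.read_camera(n)
    if save: cv2.imwrite('pics/'+save,c['image'][:,:,::-1])
    return c
def w(c,p): return np.array(c['xyz'])+rot(c['attitude'])@np.array(p)
def proj(c,P):
    p=rot(c['attitude']).T@(np.array(P)-c['xyz']); p=np.array([p[0],-p[1],-p[2]]); u=np.array(c['mtx'])@p; return u[:2]/u[2]
def ray(c,u,v,z):
    d=np.linalg.solve(np.array(c['mtx']),[u,v,1]); d=rot(c['attitude'])@np.array([d[0],-d[1],-d[2]])
    o=np.array(c['xyz']); return o+d*(z-o[2])/d[2]
E
python3 - <<'E'
from h import *
np.set_printoptions(precision=4,suppress=True)
print(arm.observe())
for n in ('scene','top'):
    c=cam(n,n+'0.png'); print(n,{k:v for k,v in c.items() if k!='image'})
    for t in ['knob','pointer','knob_slot','hob','spindle_seat','tang_top','bush','mustard_jar','salt_shaker','scrub_pads']:
        print(t,[(w(c,d['point']),round(d['confidence'],2)) for d in arm.tip_of(t,n)[:2]])
E
```

```text
{'time': 0.0, 'joints': array([ 1.1429,  0.3203,  1.5657, -0.    ,  1.2574, -0.02  ]), 'dq': array([ 0.0002, -0.0002, -0.0004, -0.0009,  0.0012, -0.002 ]), 'tau': array([  0.0004, -41.2463, -23.1979,   0.0728,   0.0456,  -0.0001]), 'position': array([0.2279, 0.5274, 0.2381]), 'orientation': array([-0.0002,  0.2025,  0.9793, -0.0009]), 'force': array([-0.1197,  0.1744, -0.2095]), 'wrist_torque': array([-0.0057, -0.011 ,  0.0364]), 'gripper_force': 0.0, 'finger_gap': 0.0911510331394726}
scene {'mtx': array([[456.1267,   0.    , 319.8967],
       [  0.    , 456.1267, 204.8018],
       [  0.    ,   0.    ,   1.    ]]), 'xyz': array([-0.3941,  0.6533,  1.323 ]), 'attitude': array([-0.4032, -0.1563,  0.3105,  0.8465])}
knob []
pointer [(array([0.4145, 0.1578, 0.0391]), 0.67), (array([ 0.3973,  0.1594, -0.002 ]), 0.62)]
knob_slot [(array([0.3949, 0.159 , 0.0143]), 0.74)]
hob []
spindle_seat []
tang_top []
bush []
mustard_jar [(array([ 0.4214, -0.4182,  0.0018]), 0.74)]
salt_shaker [(array([ 0.2825, -0.344 , -0.0015]), 0.62)]
scrub_pads [(array([0.4303, 0.432 , 0.0023]), 0.51)]
top {'mtx': array([[500.7501,   0.    , 317.961 ],
       [  0.    , 500.7501, 201.5214],
       [  0.    ,   0.    ,   1.    ]]), 'xyz': array([-0.0808,  0.0999,  1.4709]), 'attitude': array([-0.6391, -0.1101,  0.1331,  0.7495])}
knob [(array([ 0.401 ,  0.1621, -0.0034]), 0.69)]
pointer [(array([0.415 , 0.1613, 0.0406]), 0.56), (array([ 0.5367, -0.2229,  0.0041]), 0.54)]
knob_slot [(array([0.4008, 0.1598, 0.0194]), 0.68)]
hob [(array([ 0.5322, -0.2218, -0.0006]), 0.97)]
spindle_seat [(array([ 0.4547, -0.2773,  0.0645]), 0.57)]
tang_top [(array([ 0.4556, -0.2785,  0.0981]), 0.62)]
bush [(array([ 0.4557, -0.2788,  0.0619]), 0.44), (array([0.4005, 0.1609, 0.0206]), 0.19)]
mustard_jar [(array([ 0.4265, -0.4181,  0.0011]), 0.69)]
salt_shaker [(array([ 0.2899, -0.3444, -0.0006]), 0.6)]
scrub_pads []
```

```bash
python3 - <<'E'
import cv2,numpy as np
from h import *
a=cv2.imread('pics/top0.png'); cv2.imwrite('pics/t.png',a)
c=arm.read_camera('top')
def crop(P,r=36):
    u,v=proj(c,P).astype(int); print(u-r,v-r); return cv2.resize(a[v-r:v+r,u-r:u+r],(390,390),interpolation=cv2.INTER_CUBIC)
cv2.imwrite('pics/crops.png',np.hstack([crop([.4,.16,.03]),crop([.465,-.23,.08])]))
E
```

```text
234 182
358 138
```

View pics/top0.png

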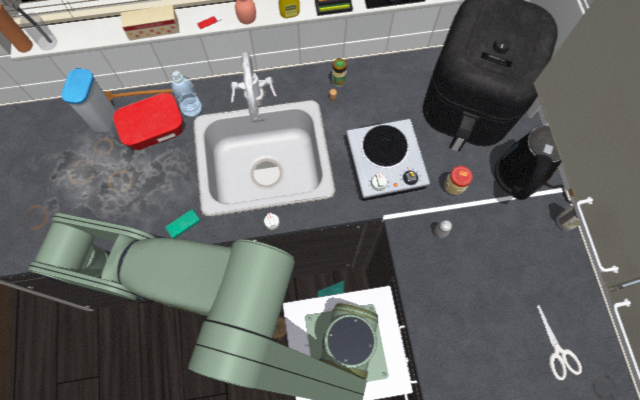

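View pics/crops.png

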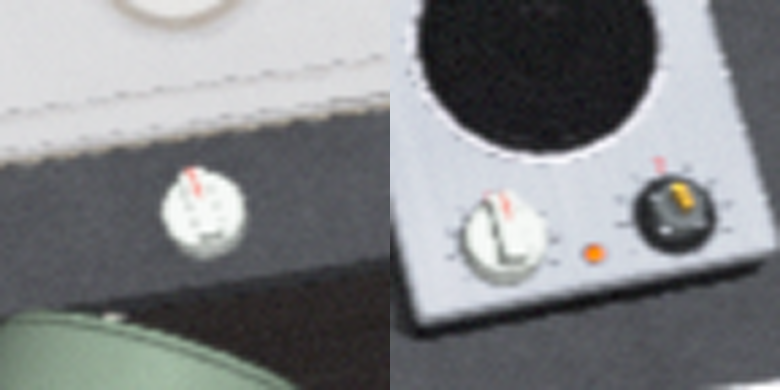

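View pics/scene0.png

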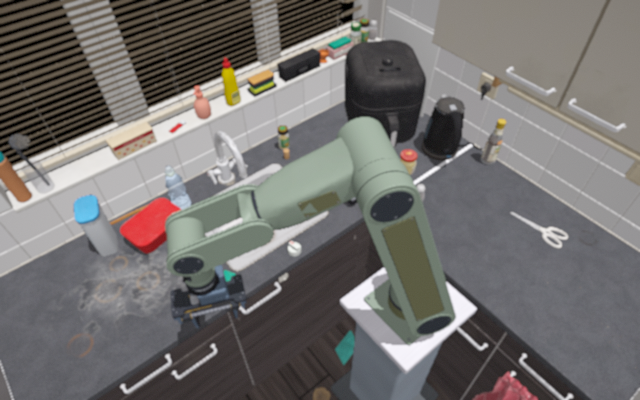

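Top view shows the knob at (271,221), pointer up-left. The hob's fitted knob is at (379,180), and the dark bush with its brass tang at (412,174). The scene view has the hob hidden behind the arm. Next I rectify the top picture onto the relevant planes for exact positions and angles.

```bash
cat > rect.py <<'E'
from h import *
def rect(c,cx,cy,z,half,s):  # s px per m ; col=-y,row=-x
    n=int(2*half*s)
    q=np.float32([[0,0],[n,0],[n,n],[0,n]])
    P=[(cx+half,cy+half),(cx+half,cy-half),(cx-half,cy-half),(cx-half,cy+half)]
    src=np.float32([proj(c,[x,y,z]) for x,y in P])
    return cv2.warpPerspective(c['image'],cv2.getPerspectiveTransform(src,q),(n,n),flags=cv2.INTER_CUBIC)[:,:,::-1].copy()
E
python3 - <<'E'
from rect import *
np.set_printoptions(precision=4,suppress=True)
c=cam('top')
d=rect(c,.53,-.222,.062,.16,1000)
hsv=cv2.cvtColor(d,cv2.COLOR_BGR2HSV)
m=((hsv[:,:,2]>150)).astype(np.uint8)
m=cv2.morphologyEx(m,cv2.MORPH_OPEN,np.ones((9,9)))
cs,_=cv2.findContours(m,cv2.RETR_EXTERNAL,cv2.CHAIN_APPROX_NONE)
k=max(cs,key=cv2.contourArea); r=cv2.minAreaRect(k); b=cv2.boxPoints(r); print('hob',r,'ctr',.69-r[0][1]/1000,-.062-r[0][0]/1000)
cv2.drawContours(d,[b.astype(int)],0,(0,255,0),1)
# black plate
mb=((hsv[:,:,2]<70)).astype(np.uint8)
cs,_=cv2.findContours(mb,cv2.RETR_LIST,cv2.CHAIN_APPROX_NONE)
for q in cs:
    if 8000<cv2.contourArea(q)<25000: e=cv2.fitEllipse(q); print('plate',e,.69-e[0][1]/1000,-.062-e[0][0]/1000)
A=cv2.resize(d,(400,400))
B=cv2.resize(rect(c,.4,.16,.038,.04,5000),(400,400))
C=cv2.resize(rect(c,.456,-.278,.0935,.04,5000),(400,400))
kk=rect(c,.4,.16,.021,.04,5000);h=cv2.cvtColor(kk,cv2.COLOR_BGR2HSV)
mm=(h[:,:,2]>150).astype(np.uint8)
cs,_=cv2.findContours(mm,cv2.RETR_EXTERNAL,cv2.CHAIN_APPROX_NONE)
for q in cs:
    if cv2.contourArea(q)>5000: print(cv2.minEnclosingCircle(q),cv2.fitEllipse(q),cv2.contourArea(q))
D=cv2.resize(rect(c,.47,-.18,.101,.04,5000),(400,400))
cv2.imwrite('pics/rect.png',cv2.resize(np.vstack([np.hstack([A,B]),np.hstack([C,D])]),(600,600)))
for t in ['hob','spindle_seat','tang_top','bush','knob','knob_slot','pointer']:
    print(t,[(w(c,d['point']),round(d['confidence'],2)) for d in arm.tip_of(t,'top')[:2]])
E
```

```text
hob ((161.33087158203125, 155.08673095703125), (230.16845703125, 209.23902893066406), 87.29512786865234) ctr 0.5349132690429688 -0.22333087158203124
plate ((161.8205108642578, 115.91223907470703), (133.93695068359375, 138.0700225830078), 21.081775665283203) 0.5740877609252929 -0.2238205108642578
((197.1175994873047, 208.48497009277344), 134.57814025878906) ((203.4075164794922, 210.32334899902344), (227.35191345214844, 257.7848205566406), 167.09799194335938) 45671.0
hob [(array([ 0.5337, -0.2241,  0.0029]), 0.84)]
spindle_seat [(array([ 0.4536, -0.2756,  0.0653]), 0.67)]
tang_top [(array([ 0.4563, -0.2797,  0.0965]), 0.92)]
bush [(array([ 0.4527, -0.2808,  0.0587]), 0.48)]
knob [(array([ 0.4045,  0.1621, -0.0014]), 0.71)]
knob_slot [(array([0.3981, 0.1575, 0.0183]), 0.59)]
pointer [(array([0.4152, 0.1602, 0.0405]), 0.47)]
```

View pics/rect.png

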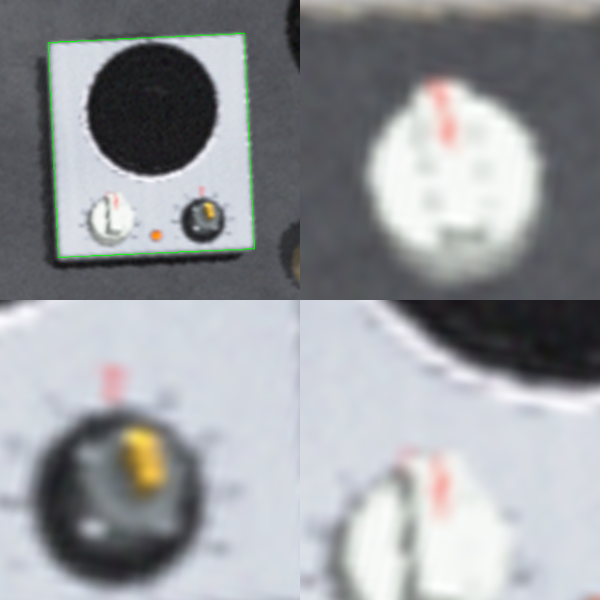

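The rectified views agree:
- **Hob:** 230×209 mm, centre (0.535, -0.223), yaw +2.7°.
- **Spindle:** about (0.4535, -0.277). The tang looks turned roughly +15° from the world x axis.
- **Knob:** about (0.4005, 0.160), yaw about +12°.

I turn the tool +145° so that joint 6 stays in range, then move over the knob.

Emit:
send_rows --motion '[{"yaw": 10.6}, {"yaw": 10.6}, {"yaw": 10.6}, {"yaw": 10.6}, {"yaw": 10.6}]'

```text
$.motion[0]: bad value
```

Emit:
send_rows --motion '[{"yaw": 10.6}, {"yaw": 10.6}, {"yaw": 10.6}, {"yaw": 10.6}, {"yaw": 10.6}]'

```text
$.motion[0]: bad value
```

Emit:
send_rows --motion '[{"yaw": 10.6}, {"yaw": 10.6}, {"yaw": 10.6}, {"yaw": 6.8}, {}]'

```text
$.motion[0]: bad value
```

Emit:
send_rows --motion '[{"claw": 0.09, "dx": 0, "dy": 0, "dz": 0, "yaw": 10.6}, {"claw": 0.09, "dx": 0, "dy": 0, "dz": 0, "yaw": 10.6}, {"claw": 0.09, "dx": 0, "dy": 0, "dz": 0, "yaw": 10.6}, {"claw": 0.09, "dx": 0, "dy": 0, "dz": 0, "yaw": 10.6}, {"claw": 0.09, "dx": 0, "dy": 0, "dz": 0, "yaw": 10.6}]'

```text
time: 2.17
position: [0.228, 0.5279, 0.239]
orientation: [-0.0, 0.621, 0.784, 0.0]
force: [0.4, -0.9, 0.5]
finger_gap: 0.0901
gripper_force: 0.0
```

Emit:
send_rows --motion '[{"claw": 0.09, "dx": 0, "dy": 0, "dz": 0, "yaw": 10.6}, {"claw": 0.09, "dx": 0, "dy": 0, "dz": 0, "yaw": 10.6}, {"claw": 0.09, "dx": 0, "dy": 0, "dz": 0, "yaw": 10.6}, {"claw": 0.09, "dx": 0, "dy": 0, "dz": 0, "yaw": 10.6}, {"claw": 0.09, "dx": 0, "dy": 0, "dz": 0, "yaw": 10.6}]'

```text
time: 2.8
position: [0.2281, 0.5278, 0.239]
orientation: [-0.0, 0.905, 0.425, 0.0]
force: [-0.7, 0.5, 0.3]
finger_gap: 0.0898
gripper_force: 0.0
```

Emit:
send_rows --motion '[{"claw": 0.09, "dx": 0, "dy": 0, "dz": 0, "yaw": 10.6}, {"claw": 0.09, "dx": 0, "dy": 0, "dz": 0, "yaw": 10.6}, {"claw": 0.09, "dx": 0, "dy": 0, "dz": 0, "yaw": 10.6}, {"claw": 0.09, "dx": 0, "dy": 0, "dz": 0, "yaw": 6.6}]'

```text
time: 3.3
position: [0.228, 0.5279, 0.239]
orientation: [-0.0, 0.995, 0.104, 0.0]
force: [-0.2, -0.7, 0.0]
finger_gap: 0.0899
gripper_force: 0.0
```

Emit:
send_rows --motion '[{"claw": 0.09, "dx": 0.0132, "dy": 0.0565, "dz": 0.02, "yaw": 0}, {"claw": 0.09, "dx": 0.0132, "dy": 0.0565, "dz": 0.02, "yaw": 0}, {"claw": 0.09, "dx": 0.0132, "dy": 0.0565, "dz": 0.02, "yaw": 0}, {"claw": 0.09, "dx": 0.0132, "dy": 0.0565, "dz": 0.02, "yaw": 0}, {"claw": 0.09, "dx": 0.0132, "dy": 0.0565, "dz": 0.02, "yaw": 0}]'

```text
time: 3.92
position: [0.3532, 0.2643, 0.1387]
orientation: [-0.0, 0.994, 0.107, 0.001]
force: [0.6, 0.9, 0.8]
finger_gap: 0.0897
gripper_force: 0.0
```

Emit:
send_rows --motion '[{"claw": 0.07, "dx": 0.0132, "dy": 0.0565, "dz": 0.02, "yaw": 0}, {"claw": 0.05, "dx": 0.0132, "dy": 0.0565, "dz": 0.02, "yaw": 0}, {"claw": 0.04, "dx": 0, "dy": 0, "dz": 0, "yaw": 0}]'

```text
time: 4.3
position: [0.4026, 0.1577, 0.0979]
orientation: [0.0, 0.995, 0.103, -0.001]
force: [-1.0, 0.6, -0.0]
finger_gap: 0.0625
gripper_force: 0.0
```

```bash
python3 - <<'E'
from rect import *
np.set_printoptions(precision=4,suppress=True)
print(arm.observe()['position'])
c=cam('top');s=cam('scene')
for n,c_ in (('top',c),('scene',s)):
  for t in ['knob','knob_slot','pointer','tang_top','spindle_seat']:
    print(n,t,[(w(c_,d['point']),round(d['confidence'],2)) for d in arm.tip_of(t,n)[:2]])
def crop(c,P,r=40):
    u,v=proj(c,P).astype(int); print(u-r,v-r); return cv2.resize(c['image'][v-r:v+r,u-r:u+r,::-1],(400,400),interpolation=cv2.INTER_CUBIC)
cv2.imwrite('pics/c2.png',np.hstack([crop(c,[.4,.16,.03]),crop(s,[.4,.16,.03])]))
E
```

```text
[0.4026 0.1577 0.0979]
top knob [(array([ 0.2889, -0.3457,  0.0007]), 0.43)]
top knob_slot []
top pointer [(array([ 0.4241, -0.4167,  0.0008]), 0.51)]
top tang_top [(array([ 0.4574, -0.2797,  0.0997]), 0.94)]
top spindle_seat [(array([ 0.4567, -0.2747,  0.0647]), 0.92)]
scene knob [(array([ 0.3998,  0.1577, -0.0002]), 0.61)]
scene knob_slot [(array([0.3934, 0.1583, 0.0164]), 0.46)]
scene pointer [(array([0.4142, 0.1553, 0.0354]), 0.47), (array([ 0.4012,  0.1592, -0.002 ]), 0.39)]
scene tang_top []
scene spindle_seat []
230 178
252 205
```

View pics/c2.png

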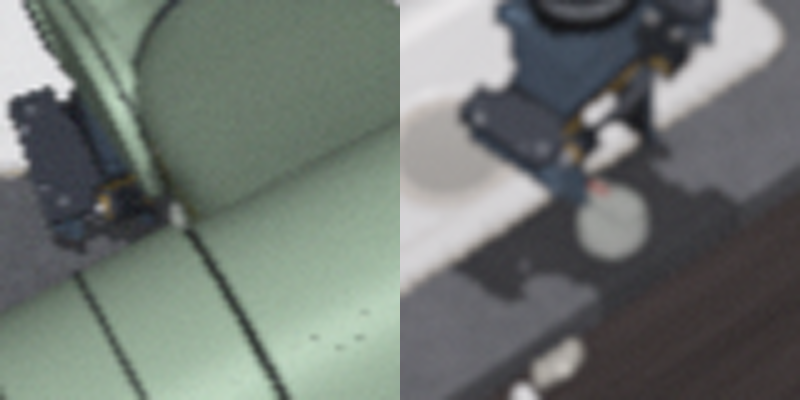

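Both arm views: the top camera is blocked by the arm. The scene crop shows the knob at about (610,220) in the crop, directly below the open fingers. I correct by 2 mm and go down.

Emit:
send_rows --motion '[{"claw": 0.035, "dx": -0.0016, "dy": -0.0027, "dz": 0.02, "yaw": 0}, {"claw": 0.035, "dx": 0, "dy": 0, "dz": 0.02, "yaw": 0}, {"claw": 0.035, "dx": 0, "dy": 0, "dz": 0.008, "yaw": 0}, {"claw": 0.035, "dx": 0, "dy": 0, "dz": 0, "yaw": 0}]' --squeeze 10

```text
time: 5.4
position: [0.3999, 0.1632, 0.0507]
orientation: [0.0, 0.994, 0.107, -0.0]
force: [-0.3, -0.1, 0.8]
finger_gap: 0.0351
gripper_force: 0.0
```

Emit:
send_rows --motion '[{"claw": 0.02, "dx": 0, "dy": 0, "dz": 0.001, "yaw": 0}, {"claw": 0.02, "dx": 0, "dy": 0, "dz": 0.001, "yaw": 0}, {"claw": 0.02, "dx": 0, "dy": 0, "dz": 0, "yaw": 0}]'

```text
time: 5.78
position: [0.4003, 0.1633, 0.0492]
orientation: [-0.0, 0.994, 0.107, 0.0]
force: [-0.1, -0.2, -0.1]
finger_gap: 0.0199
gripper_force: 0.1
```

Emit:
send_rows --motion '[{"claw": 0.02, "dx": 0, "dy": 0.002, "dz": 0.0012, "yaw": 0}, {"claw": 0.01, "dx": 0, "dy": 0, "dz": 0, "yaw": 0}, {"claw": 0.01, "dx": 0, "dy": 0, "dz": 0, "yaw": 0}, {"claw": 0.01, "dx": 0, "dy": 0, "dz": 0, "yaw": 0}]' --squeeze 12

```text
time: 6.28
position: [0.4004, 0.1613, 0.0477]
orientation: [-0.0, 0.994, 0.107, -0.0]
force: [0.2, 0.2, 0.3]
finger_gap: 0.0141
gripper_force: 12.0
```

Emit:
send_rows --motion '[{"claw": 0.01, "dx": 0, "dy": 0, "dz": 0.0008, "yaw": 0}, {"claw": 0.01, "dx": 0, "dy": 0, "dz": 0.0006, "yaw": 0}, {"claw": 0.01, "dx": 0, "dy": 0, "dz": 0, "yaw": 0}]' --squeeze 4

```text
time: 6.65
position: [0.4007, 0.1614, 0.0467]
orientation: [-0.0, 0.994, 0.107, 0.0]
force: [-0.8, -0.5, 5.9]
finger_gap: 0.0142
gripper_force: 4.0
```

Emit:
send_rows --motion '[{"claw": 0.01, "dx": 0, "dy": 0, "dz": 0, "yaw": 0}, {"claw": 0.01, "dx": 0, "dy": 0, "dz": -0.02, "yaw": 0}, {"claw": 0.01, "dx": 0, "dy": 0, "dz": -0.045, "yaw": 0}, {"claw": 0.01, "dx": 0, "dy": 0, "dz": -0.05, "yaw": 0}, {"claw": 0.01, "dx": 0, "dy": 0, "dz": -0.01, "yaw": 0}]' --squeeze 30

```text
time: 7.28
position: [0.4021, 0.162, 0.1741]
orientation: [-0.001, 0.994, 0.107, 0.003]
force: [-0.2, 0.7, -0.3]
finger_gap: 0.014
gripper_force: 30.0
```

```bash
python3 - <<'E'
from rect import *
np.set_printoptions(precision=4,suppress=True)
o=arm.observe();print(o['position'],o['force'],o['finger_gap'])
s=cam('scene')
for t in ['knob','knob_slot','pointer','spindle_seat','tang_top']:
    print(t,[(w(s,d['point']),round(d['confidence'],2)) for d in arm.tip_of(t,'scene')[:2]])
E
```

```text
[0.4021 0.162  0.1741] [-0.1756  0.6865 -0.3374] 0.014001839131800413
knob [(array([0.4018, 0.1632, 0.1267]), 0.42)]
knob_slot [(array([0.3962, 0.1603, 0.1423]), 0.64)]
pointer [(array([0.4171, 0.1569, 0.1645]), 0.44)]
spindle_seat [(array([0.4179, 0.1622, 0.1645]), 0.39)]
tang_top []
```

Emit:
send_rows --motion '[{"claw": 0.01, "dx": -0.0054, "dy": 0.055, "dz": 0, "yaw": 0}, {"claw": 0.01, "dx": -0.0054, "dy": 0.055, "dz": 0, "yaw": 0}, {"claw": 0.01, "dx": -0.0054, "dy": 0.055, "dz": 0, "yaw": 0}, {"claw": 0.01, "dx": -0.0054, "dy": 0.055, "dz": 0, "yaw": 0}, {"claw": 0.01, "dx": -0.0054, "dy": 0.055, "dz": 0, "yaw": 0}]'

```text
time: 8.2
position: [0.4317, -0.1148, 0.17]
orientation: [-0.001, 0.994, 0.106, -0.001]
force: [0.8, 0.8, 0.1]
finger_gap: 0.0136
gripper_force: 30.0
```

Emit:
send_rows --motion '[{"claw": 0.01, "dx": -0.0054, "dy": 0.055, "dz": 0, "yaw": 0}, {"claw": 0.01, "dx": -0.0054, "dy": 0.055, "dz": 0, "yaw": 0}, {"claw": 0.01, "dx": -0.0054, "dy": 0.055, "dz": 0, "yaw": -3}, {"claw": 0.01, "dx": 0, "dy": 0, "dz": 0, "yaw": 0}, {"claw": 0.01, "dx": 0, "dy": 0, "dz": 0, "yaw": 0}]'

```text
time: 8.82
position: [0.4506, -0.2771, 0.1698]
orientation: [-0.001, 0.991, 0.132, -0.001]
force: [-0.3, -0.7, 0.6]
finger_gap: 0.0138
gripper_force: 30.0
```

```bash
python3 - <<'E'
from rect import *
np.set_printoptions(precision=4,suppress=True)
o=arm.observe();print(o['position'],o['force'],o['finger_gap'],o['joints'])
c=cam('top');s=cam('scene')
for n,c_ in (('top',c),('scene',s)):
  for t in ['knob','knob_slot','pointer','tang_top','spindle_seat','bush']:
    print(n,t,[(w(c_,d['point']),round(d['confidence'],2)) for d in arm.tip_of(t,n)[:2]])
def crop(c,P,r=32):
    u,v=proj(c,P).astype(int); print(u-r,v-r); return cv2.resize(c['image'][v-r:v+r,u-r:u+r,::-1],(400,400),interpolation=cv2.INTER_CUBIC)
cv2.imwrite('pics/c3.png',np.hstack([crop(c,[.453,-.277,.12]),crop(s,[.453,-.277,.12])]))
E
```

```text
[ 0.4506 -0.2771  0.1698] [-0.282  -0.658   0.6365] 0.01383274421988883 [-0.5735  0.3049  1.7724  0.0006  1.068   0.732 ]
top knob []
top knob_slot []
top pointer []
top tang_top []
top spindle_seat []
top bush []
scene knob []
scene knob_slot [(array([ 0.5309, -0.227 , -0.0007]), 0.19)]
scene pointer []
scene tang_top [(array([ 0.4556, -0.2799,  0.0926]), 0.59), (array([ 0.2814, -0.3443,  0.0013]), 0.36)]
scene spindle_seat [(array([ 0.4501, -0.2797,  0.0653]), 0.85)]
scene bush []
381 138
344 130
```

View pics/c3.png

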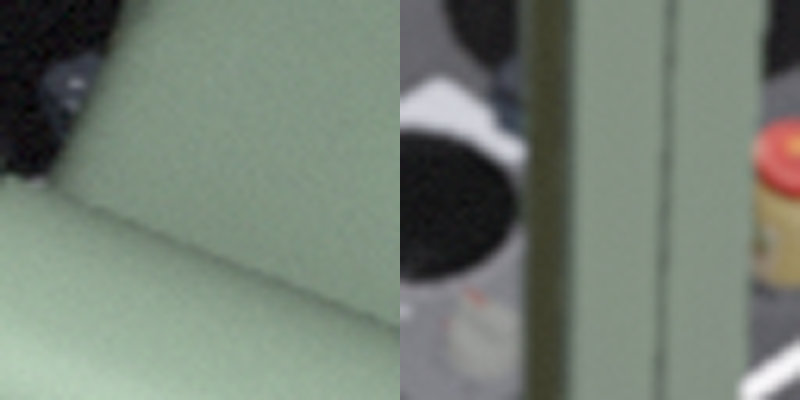

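Both views are blocked by the arm, as expected: only the jar and the fitted knob show. I will finish by feel. With the underside at TCP z − 0.0467, contact on the bush should come at TCP z≈0.127, on the tang at 0.1235, the drop at 0.1195 and home at 0.110.

Emit:
send_rows --motion '[{"claw": 0.01, "dx": 0.0037, "dy": 0.0014, "dz": 0.02, "yaw": 0}, {"claw": 0.01, "dx": 0, "dy": 0, "dz": 0.014, "yaw": 0}, {"claw": 0.01, "dx": 0, "dy": 0, "dz": 0.004, "yaw": 0}, {"claw": 0.01, "dx": 0, "dy": 0, "dz": 0, "yaw": 0}, {"claw": 0.01, "dx": 0, "dy": 0, "dz": 0, "yaw": 0}]'

```text
time: 10.15
position: [0.4557, -0.2785, 0.1339]
orientation: [0.0, 0.991, 0.133, 0.0]
force: [0.1, 0.5, 0.1]
finger_gap: 0.0138
gripper_force: 30.0
```

Emit:
send_rows --motion '[{"claw": 0.01, "dx": -0.0008, "dy": -0.0006, "dz": 0.004, "yaw": 0}, {"claw": 0.01, "dx": 0, "dy": 0, "dz": 0.002, "yaw": 0}, {"claw": 0.01, "dx": 0, "dy": 0, "dz": 0, "yaw": 0}]'

```text
time: 10.52
position: [0.4544, -0.2778, 0.1272]
orientation: [-0.0, 0.991, 0.133, -0.0]
force: [0.3, -0.7, -0.4]
finger_gap: 0.0138
gripper_force: 30.0
```

Emit:
send_rows --motion '[{"claw": 0.01, "dx": 0, "dy": 0, "dz": 0.0015, "yaw": 0}, {"claw": 0.01, "dx": 0, "dy": 0, "dz": 0.001, "yaw": 0}, {"claw": 0.01, "dx": 0, "dy": 0, "dz": 0, "yaw": 0}]'

```text
time: 10.9
position: [0.4545, -0.2779, 0.1247]
orientation: [-0.0, 0.991, 0.133, -0.0]
force: [0.0, -0.6, -0.2]
finger_gap: 0.0138
gripper_force: 30.0
```

Emit:
send_rows --motion '[{"claw": 0.01, "dx": 0, "dy": 0, "dz": 0.001, "yaw": 0}, {"claw": 0.01, "dx": 0, "dy": 0, "dz": 0.0008, "yaw": 0}, {"claw": 0.01, "dx": 0, "dy": 0, "dz": 0, "yaw": 0}]'

```text
time: 11.28
position: [0.4545, -0.2779, 0.123]
orientation: [-0.0, 0.991, 0.133, 0.0]
force: [0.8, -0.1, -0.5]
finger_gap: 0.0136
gripper_force: 30.0
```

Emit:
send_rows --motion '[{"claw": 0.01, "dx": 0, "dy": 0, "dz": 0.001, "yaw": 0}, {"claw": 0.01, "dx": 0, "dy": 0, "dz": 0.001, "yaw": 0}, {"claw": 0.01, "dx": 0, "dy": 0, "dz": 0, "yaw": 0}]'

```text
time: 11.65
position: [0.4545, -0.2779, 0.1209]
orientation: [-0.0, 0.991, 0.133, 0.0]
force: [0.3, 0.0, -0.8]
finger_gap: 0.0134
gripper_force: 30.0
```

Emit:
send_rows --motion '[{"claw": 0.01, "dx": 0, "dy": 0, "dz": 0.001, "yaw": 0}, {"claw": 0.01, "dx": 0, "dy": 0, "dz": 0.001, "yaw": 0}, {"claw": 0.01, "dx": 0, "dy": 0, "dz": 0, "yaw": 0}]'

```text
time: 12.02
position: [0.455, -0.2779, 0.1194]
orientation: [0.0, 0.991, 0.132, 0.001]
force: [0.4, 0.6, 2.7]
finger_gap: 0.0143
gripper_force: 30.0
```

Contact is exactly at the expected nib level, so the seen angle let the knob drop over the tang. I now press in small steps.

Emit:
send_rows --motion '[{"claw": 0.01, "dx": 0, "dy": 0, "dz": 0.0008, "yaw": 0}, {"claw": 0.01, "dx": 0, "dy": 0, "dz": 0, "yaw": 0}]'

```text
time: 12.28
position: [0.4551, -0.278, 0.119]
orientation: [0.0, 0.991, 0.132, 0.001]
force: [0.4, 1.0, 5.7]
finger_gap: 0.0138
gripper_force: 30.0
```

```bash
python3 -c "
from rig import arm
o=arm.observe();print(o['position'],o['force'],o['wrist_torque'])"
```

```text
[ 0.45512883 -0.27798297  0.11901573] [0.40150172 1.02747297 5.68382452] [ 0.30191692  0.01946362 -0.00334253]
```

Emit:
send_rows --motion '[{"claw": 0.01, "dx": 0, "dy": 0, "dz": 0.0006, "yaw": 0}, {"claw": 0.01, "dx": 0, "dy": 0, "dz": 0.0003, "yaw": 0}, {"claw": 0.01, "dx": 0, "dy": 0, "dz": 0, "yaw": 0}]'

```text
time: 12.65
position: [0.4553, -0.2781, 0.1186]
orientation: [0.001, 0.991, 0.132, 0.001]
force: [0.6, 1.9, 9.6]
finger_gap: 0.0133
gripper_force: 30.0
```

Emit:
send_rows --motion '[{"claw": 0.01, "dx": 0, "dy": 0, "dz": 0.0006, "yaw": 0}, {"claw": 0.01, "dx": 0, "dy": 0, "dz": 0, "yaw": 0}]'

```text
time: 12.9
position: [0.4553, -0.2781, 0.118]
orientation: [0.001, 0.991, 0.132, 0.001]
force: [0.6, 1.3, 7.8]
finger_gap: 0.0138
gripper_force: 30.0
```

Emit:
send_rows --motion '[{"claw": 0.01, "dx": 0, "dy": 0, "dz": 0.0008, "yaw": 0}, {"claw": 0.01, "dx": 0, "dy": 0, "dz": 0.0008, "yaw": 0}, {"claw": 0.01, "dx": 0, "dy": 0, "dz": 0, "yaw": 0}]'

```text
time: 13.28
position: [0.455, -0.2779, 0.1155]
orientation: [0.0, 0.991, 0.132, 0.001]
force: [2.4, 1.3, 2.5]
finger_gap: 0.0138
gripper_force: 30.0
```

The force peaked near 10 N and dropped to 2.5 N, so it is past the nibs. I continue slowly to the seat.

Emit:
send_rows --motion '[{"claw": 0.01, "dx": 0, "dy": 0, "dz": 0.001, "yaw": 0}, {"claw": 0.01, "dx": 0, "dy": 0, "dz": 0.001, "yaw": 0}, {"claw": 0.01, "dx": 0, "dy": 0, "dz": 0.001, "yaw": 0}, {"claw": 0.01, "dx": 0, "dy": 0, "dz": 0, "yaw": 0}]'

```text
time: 13.78
position: [0.4544, -0.2778, 0.1112]
orientation: [-0.0, 0.991, 0.133, -0.0]
force: [3.1, 0.5, -7.8]
finger_gap: 0.0137
gripper_force: 30.0
```

Emit:
send_rows --motion '[{"claw": 0.01, "dx": 0, "dy": 0, "dz": 0.001, "yaw": 0}, {"claw": 0.01, "dx": 0, "dy": 0, "dz": 0.0007, "yaw": 0}, {"claw": 0.01, "dx": 0, "dy": 0, "dz": 0, "yaw": 0}]'

```text
time: 14.15
position: [0.4543, -0.2779, 0.1106]
orientation: [-0.0, 0.991, 0.133, -0.0]
force: [2.5, 1.6, -2.4]
finger_gap: 0.0134
gripper_force: 30.0
```

Emit:
send_rows --motion '[{"claw": 0.01, "dx": 0, "dy": 0, "dz": 0.0008, "yaw": 0}, {"claw": 0.01, "dx": 0, "dy": 0, "dz": 0.0005, "yaw": 0}, {"claw": 0.01, "dx": 0, "dy": 0, "dz": 0, "yaw": 0}]'

```text
time: 14.52
position: [0.4543, -0.2779, 0.1104]
orientation: [0.0, 0.991, 0.133, 0.0]
force: [0.8, 3.2, 7.5]
finger_gap: 0.0136
gripper_force: 30.0
```

Emit:
send_rows --motion '[{"claw": 0.01, "dx": 0, "dy": 0, "dz": 0.0005, "yaw": 0}, {"claw": 0.01, "dx": 0, "dy": 0, "dz": 0, "yaw": 0}]'

```text
time: 14.78
position: [0.4544, -0.2779, 0.1104]
orientation: [0.0, 0.991, 0.133, 0.0]
force: [-2.2, 1.8, 10.6]
finger_gap: 0.0137
gripper_force: 30.0
```

Emit:
send_rows --motion '[{"claw": 0.01, "dx": 0, "dy": 0, "dz": 0.0006, "yaw": 0}, {"claw": 0.01, "dx": 0, "dy": 0, "dz": 0, "yaw": 0}, {"claw": 0.01, "dx": 0, "dy": 0, "dz": 0, "yaw": 0}, {"claw": 0.01, "dx": 0, "dy": 0, "dz": 0, "yaw": 0}]'

```text
time: 15.28
position: [0.4543, -0.2779, 0.1104]
orientation: [0.0, 0.991, 0.133, 0.0]
force: [-2.7, 3.1, 12.7]
finger_gap: 0.0137
gripper_force: 30.0
```

Emit:
send_rows --motion '[{"claw": 0.01, "dx": 0, "dy": 0, "dz": 0.0003, "yaw": 0}, {"claw": 0.01, "dx": 0, "dy": 0, "dz": 0, "yaw": 0}, {"claw": 0.01, "dx": 0, "dy": 0, "dz": 0, "yaw": 0}, {"claw": 0.01, "dx": 0, "dy": 0, "dz": 0, "yaw": 0}]'

```text
time: 15.78
position: [0.4544, -0.2779, 0.1104]
orientation: [0.0, 0.991, 0.133, 0.0]
force: [-1.6, 3.5, 15.3]
finger_gap: 0.0136
gripper_force: 30.0
```

Steady at 15 N on the hard stop, 0.2 mm from the predicted home height.

```bash
python3 -c "
from rig import arm
o=arm.observe();print(o['force'],o['finger_gap']);print(arm.job_done())"
```

```text
[-1.60736662  3.45791576 15.25342162] 0.013575264803739735
the job is handed in; nothing more can be done
None
```

The knob is back on the spindle, clicked home and handed in still gripped at about 15 N of push. By the gripper's angle the pointer is about 12° left of straight at the hotplate, following the tang, because the arm hid the finished fit from the cameras.

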